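# Set out the nut-free chocolate tasting

## Robot

A 7-joint arm with a two-finger parallel gripper is mounted at the origin on a cart in front of the work surface, level with it; the furniture and walls round the work are solid. World frame = base frame: x ahead of the robot, y to its left, z up, the work surface at z = 0. Lengths are in mm, angles in rad, forces in N, time in s.
With the tool pointing down it reaches from about 400 to 875 mm from the base axis. Payload 4.4 kg.
Tool frame: the origin (TCP) lies midway between the tips of the shut fingers; the grasp point (between the pads) lies 19 mm behind it; z points along the fingers, y is the line along which they close (so a half turn about z gives the same grasp; the last joint's range is limited). The gripper opens to 85 mm and grips with 20 to 120 N. Pads are 22 mm wide; open, the fingers measure 114 mm over their backs; the gripper's body (76 mm by 85 mm) begins 54 mm behind the grasp point. The pads swing forward as they close: fully open they stand 13 mm farther back than shut.
Start: joints at [-0.066, 0.628, 0.038, 1.517, -0.027, 0.996, -0.02], TCP at [650.014, 0.027, 231.313] pointing down, gripper open.
Joint ranges: [-3.06, 3.06], [-0.37, 2.12], [-1.25, 1.32], [0.18, 2.47], [-1.1, 4.24], [0.23, 1.98], [-2.94, 2.94]. Speed limits (rad/s): [2.57, 2.57, 3.14, 3.14, 3.14, 3.14, 3.14].

## Interface

Orientations are given as [roll, pitch, yaw] about the fixed x, y, z axes, in that order (R = Rz(yaw) Ry(pitch) Rx(roll)).
In Python, from cell import ctrl, get_image, get_calibration gives the robot as it stands.
- The arm moves only by the shell command python3 -m creep 'ROWS'. ROWS is JSON, a list of rows, each an object of numbers: "dx", "dy", "dz": the shift along the world's x, y, z normalised to -1 to 1, where 1 is 0.4 m; "rx", "ry", "rz": the turn, a rotation vector about the world's x, y, z normalised to -1 to 1, where 1 is 2 pi rad; "grip": the closure, from -1 (fully open) to 1 (shut). A call has exactly 5 rows; each row is the pose to reach, as a shift and turn from the pose commanded when the call began, turning the shorter way round; what a row does not reach only later rows make up. A row lasts 1/8 s, in which the tool goes at most 62.5 mm and 10.7 degrees, less where a joint would pass 70% of its speed; a pose out of reach is approached as far as the arm can. A call with a number of a shift or a turn outside -1 to 1 is refused whole. A call with a gripper value outside its range is refused whole. The fingers move at their own pace and stop on an object; the grip force is fixed at half the most. Time passes only in rows, so rows that repeat a pose let the fingers close, or fill a call up. It gives the time, the measured TCP pose, the force, the opening and the grip force at its end, in the units of the state.
- ctrl.read_state(): the state, without advancing time (a new reading comes with each control period).
- get_image(name): name is "scene" or "side" or "wrist"; returns the picture (480x640x3 uint8, red, green, blue); there is no depth.
- get_calibration(name): a dict with "mtx" (3x3 intrinsics, pixels), "distortion" ([k1, k2, p1, p2, k3] as OpenCV has them; the pictures are not rectified), "world_from_camera" (4x4, takes a point from camera to world coordinates). Camera axes: x right, y down, z forward; pixel columns grow to the right and rows downward; lengths in mm; the calibration is good to about 2 mm. A picture is of the moment at which its call begins: read the wrist's pose just before it. get_calibration takes no time and is no camera call; for the wrist camera it gives the pose at the moment of the call.
- ctrl.finish_job(): hands the job in; it is judged then, once.
The state is a dict: "clock": time; "qpos": joint angles; "qd": joint speeds; "tau": joint torques, N m; "eef_pos": TCP position; "tool_rot": TCP orientation; "force": force on the tool from outside, world axes, zero at the start; "torque": the same for the moment, N m; "width": finger opening in mm; "gripper_force": force on a finger pad.
Only numpy, scipy, OpenCV 4.12 (cv2) and the standard library are available. Lean on these libraries where they do the work, as an engineer would, in place of code of your own. Each camera call takes 0.05 s, during which the arm holds its last target. There are 200 camera calls.

## Task

Set out a nut-free tasting: of the six chocolates on the marble board, take the four without chopped nuts and stand each upright in the middle of the wooden dish of its own shape: the round dome on the round dish, the oval on the oval dish, the plain dark block on the square dish and the slim striped bar on the long narrow dish. Lay the oval and the bar along the length of their dishes. Leave the two nut-topped chocolates where they are on the board.

Things in the scene. Friction and masses are not known exactly. Their poses are not given: they have to be found in the camera images.
- dome: Plain round milk-chocolate dome, 32 mm diameter, 20 mm tall, 12 g; stands on the 10 mm high pale marble board (130 x 200 mm) at the start; chocolates stand about 68 mm apart. Origin: centre of its underside, z up. 
- oval: Plain flat oval milk chocolate, 25 mm (own x) x 38 mm (own y), 14 mm tall, 12 g; stands on the 10 mm high pale marble board (130 x 200 mm) at the start; chocolates stand about 68 mm apart. Origin: centre of its underside, z up. 
- block: Plain dark chocolate block with corners, smooth and with nothing on top, 29 mm (own x) x 38 mm (own y), 25 mm tall, 12 g; stands on the 10 mm high pale marble board (130 x 200 mm) at the start; chocolates stand about 68 mm apart. Origin: centre of its underside, z up. 
- bar: Slim pale bar with thin brown stripes, no nuts, 44 mm (own x) x 22 mm (own y), 19 mm tall, 12 g; stands on the 10 mm high pale marble board (130 x 200 mm) at the start; chocolates stand about 68 mm apart. Origin: centre of its underside, z up. 
- dark_nut: Dark square-cornered chocolate with chopped nuts on top, 36 mm (own x) x 30 mm (own y), 21 mm tall; to be left where it is; stands on the 10 mm high pale marble board (130 x 200 mm) at the start; chocolates stand about 68 mm apart. Origin: centre of its underside, z up. 
- milk_nut: Milk-chocolate square-cornered piece with chopped nuts on top, 36 mm (own x) x 31 mm (own y), 20 mm tall; to be left where it is; stands on the 10 mm high pale marble board (130 x 200 mm) at the start; chocolates stand about 68 mm apart. Origin: centre of its underside, z up. 
- round_dish: Round light wooden dish, 84 mm diameter. Fixed, 8 mm thick: its flat floor is 8 mm above the worktop, with a 2 mm high bead round the edge. Origin: centre of its underside, on the worktop, z up. 
- oval_dish: Oval (long with round ends) light wooden dish, 64 mm (own x) x 104 mm (own y, its length). Fixed, 8 mm thick: its flat floor is 8 mm above the worktop, with a 2 mm high bead round the edge. Origin: centre of its underside, on the worktop, z up. 
- square_dish: Square light wooden dish, 82 x 82 mm, sides along own x and y. Fixed, 8 mm thick: its flat floor is 8 mm above the worktop, with a 2 mm high bead round the edge. Origin: centre of its underside, on the worktop, z up. 
- long_dish: Long narrow rectangular light wooden dish, 48 mm (own x) x 124 mm (own y, its length). Fixed, 8 mm thick: its flat floor is 8 mm above the worktop, with a 2 mm high bead round the edge. Origin: centre of its underside, on the worktop, z up. 
Not all that is in view belongs to the job. Leave any purple look-alike of the oval alone. What is shaped like the block but turquoise is not meant.

How it is judged (in metres and radians):
At the end, for the whole second after the job is handed in: Dome, oval, block and bar each rest upright (within 0.15 rad) on the floor of the round, oval, square and long dish respectively, within 12 mm of its centre and at rest; oval and bar lie within 0.3 rad of their dishes' length; both nut-topped chocolates are within 12 mm of where they started (horizontal distance between dome and round_dish below 0.012 m and z of dome in the frame of round_dish between 0.005 and 0.011 m and angle between each of dome, oval, block, bar's own z axis and vertical below 0.15 rad and linear speed of each of dome, oval, block, bar below 0.01 m/s and horizontal distance between oval and oval_dish below 0.012 m and z of oval in the frame of oval_dish between 0.005 and 0.011 m and horizontal distance between block and square_dish below 0.012 m and z of block in the frame of square_dish between 0.005 and 0.011 m and horizontal distance between bar and long_dish below 0.012 m and z of bar in the frame of long_dish between 0.005 and 0.011 m and angle between the y axis of oval and the y axis of oval_dish, either way round below 0.3 rad and angle between the x axis of bar and the y axis of long_dish, either way round below 0.3 rad and distance of each of dark_nut, milk_nut from where it was at the start of the episode below 0.012 m); the robot touches nothing.
It fails at once if a nut-topped chocolate is pushed or carried more than 12 mm from its place (distance of any of dark_nut, milk_nut from where it was at the start of the episode above 0.012 m).
It also fails if it takes over 106 s, if anything falls off the work surface, if the arm or the gripper's body presses on something with over 40 N, if the wrist force passes 120 N, or if a joint passes its speed limit or range.

## Working session

There is one attempt and no reset: what is moved stays moved. The work goes in short steps, Python scripts to look and compute and a shell command to move; the robot and the scene stay as the last step left them, time stands still between calls to the robot, and variables do not carry over. Pictures are saved under pics/ and viewed, at most 14 in all, crops included, and the job is handed in when it is done.

```bash
ls; mkdir -p pics
python3 - <<'E'
from cell import ctrl,get_image,get_calibration
import cv2
s=ctrl.read_state();print(s['clock'],s['eef_pos'],s['tool_rot'],s['width'])
for n in ['scene','wrist']:
    c=get_calibration(n);print(n,c)
    cv2.imwrite(f'pics/{n}0.png',get_image(n)[:,:,::-1])
E
```

```text
pics
0.0 [6.49400713e+02 3.68737520e-02 2.30423589e+02] [-3.13979671e+00  2.46171972e-05  1.57080596e+00] 85.5121372860977
scene {'mtx': array([[486.53619505,   0.        , 313.21669397],
       [  0.        , 486.53619505, 243.70255458],
       [  0.        ,   0.        ,   1.        ]]), 'distortion': array([-0.07418209,  0.        ,  0.        ,  0.        ,  0.        ]), 'world_from_camera': array([[-7.45955915e-01, -4.73371671e-01,  4.68475221e-01,
         1.36059816e+02],
       [-6.65741302e-01,  5.10577015e-01, -5.44150375e-01,
         3.89787857e+02],
       [ 1.83926926e-02, -7.17795495e-01, -6.96011017e-01,
         6.41925204e+02],
       [ 0.00000000e+00,  0.00000000e+00,  0.00000000e+00,
         1.00000000e+00]])}
wrist {'mtx': array([[349.09296309,   0.        , 316.37655963],
       [  0.        , 349.09296309, 234.9363998 ],
       [  0.        ,   0.        ,   1.        ]]), 'distortion': array([-0.05559451,  0.        ,  0.        ,  0.        ,  0.        ]), 'world_from_camera': array([[ 9.99999669e-01,  6.96749266e-04, -4.19052225e-04,
         6.49589134e+02],
       [ 5.55912226e-04, -9.62028061e-01, -2.72949996e-01,
         6.93354792e+01],
       [-5.93317709e-04,  2.72949673e-01, -9.62028131e-01,
         3.72019833e+02],
       [ 0.00000000e+00,  0.00000000e+00,  0.00000000e+00,
         1.00000000e+00]])}
```

View pics/scene0.png

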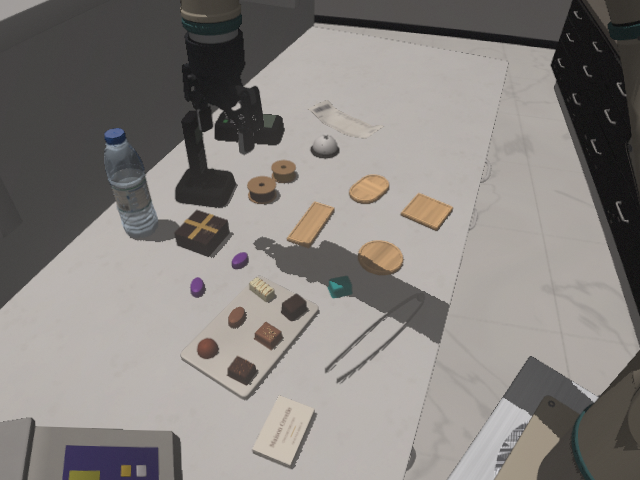

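View pics/wrist0.png

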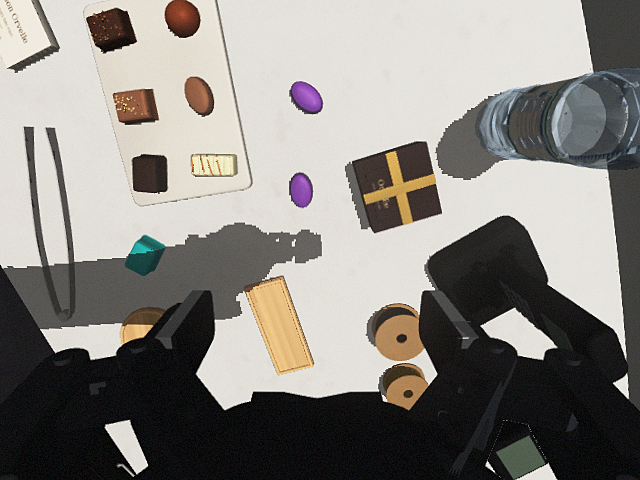

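The scene picture shows the board (about 250,335), the dishes: long (312,224), oval (369,189), square (427,211), round (381,257). The wrist view shows all six chocolates, with dark_nut (110,30), dome (182,17), milk_nut (135,105), oval (199,95), block (150,173) and bar (214,165), and the long dish (280,325).

```bash
cat > h.py <<'E'
import cv2,numpy as np
from cell import ctrl,get_image,get_calibration
def w(cal,uv,z):
    p=cv2.undistortPoints(np.array(uv,float).reshape(-1,1,2),cal['mtx'],np.array(cal['distortion'])).reshape(-1,2)
    T=cal['world_from_camera'];d=np.c_[p,np.ones(len(p))]@T[:3,:3].T;o=T[:3,3]
    return o+d*((z-o[2])/d[:,2])[:,None]
def px(cal,P):
    T=np.linalg.inv(cal['world_from_camera']);r=cv2.Rodrigues(T[:3,:3])[0]
    return cv2.projectPoints(np.array(P,float).reshape(-1,1,3),r,T[:3,3],cal['mtx'],np.array(cal['distortion']))[0].reshape(-1,2)
E
python3 - <<'E'
from h import *
np.set_printoptions(precision=0,suppress=True)
c=get_calibration('scene')
for n,u,z in [('long',(312,224),8),('oval_d',(369,189),8),('square',(427,211),8),('round',(381,257),8),('dome',(207,348),20),('oval',(236,317),17),('block',(294,307),22),('bar',(262,289),19),('dn',(242,370),20),('mn',(268,335),20),('turq',(340,287),12),('purp',(240,260),7),('purp2',(197,287),7),('stand',(205,188),10),('box',(203,233),20),('tong',(423,294),5),('bell',(325,148),20),('cork',(284,170),15),('bottle',(140,222),20)]:
    print(n,w(c,u,z)[0])
c=get_calibration('wrist')
print(w(c,[(199,95),(280,325),(150,173)],15))
E
```

```text
long [ 601. -145.    8.]
oval_d [ 587. -311.    8.]
square [ 457. -335.    8.]
round [ 448. -164.    8.]
dome [522. 181.  20.]
oval [535. 110.  17.]
block [478.  36.  22.]
bar [546.  43.  19.]
dn [455. 170.  20.]
mn [471. 102.  20.]
turq [456. -55.  12.]
purp [632.  15.   7.]
purp2 [639. 109.   7.]
stand [842. -75.  10.]
box [725.  23.  20.]
tong [ 344. -144.    5.]
bell [ 747. -352.   20.]
cork [ 760. -230.   15.]
bottle [839.  86.  20.]
[[ 536.  109.   15.]
 [ 608. -140.   15.]
 [ 479.   34.   15.]]
```

```bash
R='{"dx":-0.3,"dy":0.15,"dz":-0.05,"rx":0,"ry":0,"rz":0,"grip":-1}'
python3 -m creep '[{"dx":-0.3,"dy":0.15,"dz":-0.05,"grip":-1},{"dx":-0.3,"dy":0.15,"dz":-0.05,"grip":-1},{"dx":-0.3,"dy":0.15,"dz":-0.05,"grip":-1},{"dx":-0.3,"dy":0.15,"dz":-0.05,"grip":-1},{"dx":-0.3,"dy":0.15,"dz":-0.05,"grip":-1}]'
python3 - <<'E'
from h import *
import pickle
c=get_calibration('wrist');im=get_image('wrist');pickle.dump(c,open('cb.pkl','wb'))
cv2.imwrite('pics/board.png',im[:,:,::-1]);print(c['world_from_camera'][:3,3])
E
```

```text
[649.62412856  69.33470784 372.09698085]$[0]: bad value
```

View pics/board.png

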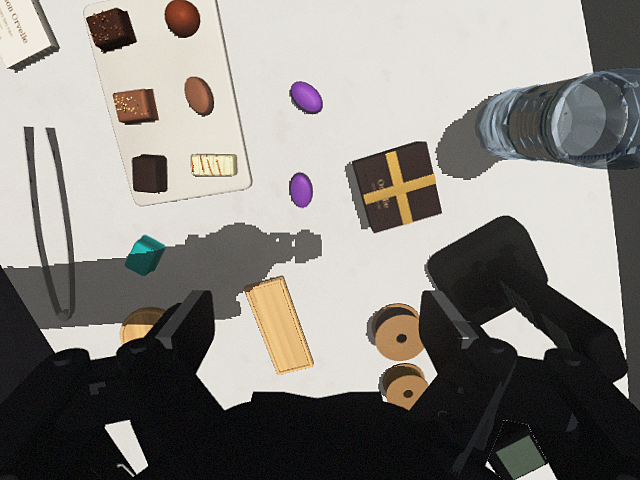

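```bash
python3 -m creep '[{"dx":0,"dy":-0.5,"dz":0.25,"grip":-1},{"dx":0.0,"dy":-0.9,"dz":0.25,"grip":-1},{"dx":0.0,"dy":-0.9,"dz":0.25,"grip":-1},{"dx":0.0,"dy":-0.9,"dz":0.25,"grip":-1},{"dx":0.0,"dy":-0.9,"dz":0.25,"grip":-1}]'
python3 -m creep '[{"dx":0.0,"dy":-0.1,"grip":-1},{"dx":0.0,"dy":-0.1,"grip":-1},{"dx":0.0,"dy":-0.1,"grip":-1},{"dx":0.0,"dy":-0.1,"grip":-1},{"dx":0.0,"dy":-0.1,"grip":-1}]'
python3 - <<'E'
from h import *
import pickle
c=get_calibration('wrist');im=get_image('wrist');pickle.dump(c,open('cd.pkl','wb'))
cv2.imwrite('pics/dish.png',im[:,:,::-1]);print(c['world_from_camera'][:3,3])
E
```

```text
[649.67923186  69.33313667 372.21666757]$[0]: bad value
$[0]: bad value
```

View pics/dish.png

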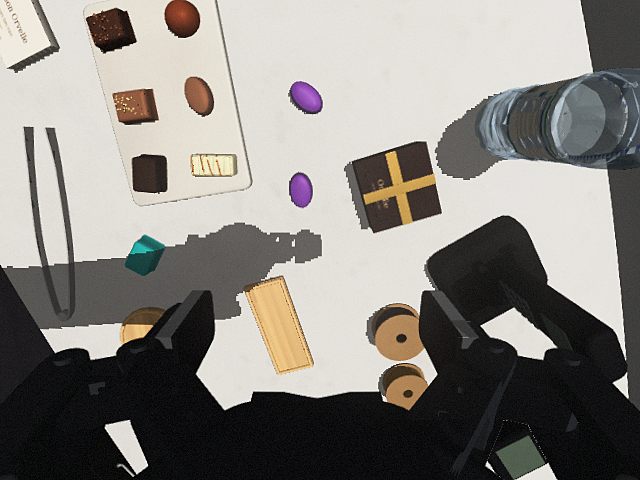

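Both moves were refused because a row needs all seven numbers. The arm is still at its start pose, and both pictures repeat the first wrist view.

```bash
python3 -m creep '[{"dx":-0.3,"dy":0.15,"dz":-0.05,"rx":0,"ry":0,"rz":0,"grip":-1},{"dx":-0.3,"dy":0.15,"dz":-0.05,"rx":0,"ry":0,"rz":0,"grip":-1},{"dx":-0.3,"dy":0.15,"dz":-0.05,"rx":0,"ry":0,"rz":0,"grip":-1},{"dx":-0.3,"dy":0.15,"dz":-0.05,"rx":0,"ry":0,"rz":0,"grip":-1},{"dx":-0.3,"dy":0.15,"dz":-0.05,"rx":0,"ry":0,"rz":0,"grip":-1}]'
python3 - <<'E'
from h import *
import pickle
c=get_calibration('wrist');im=get_image('wrist');pickle.dump(c,open('cb.pkl','wb'))
cv2.imwrite('pics/board1.png',im[:,:,::-1]);print(c['world_from_camera'][:3,3])
E
```

```text
clock: 0.82
eef_pos: [531.9, 59.3, 211.7]
tool_rot: [3.139, 0.0, 1.57]
force: [-0.2, 0.7, -0.5]
width: 85.1
gripper_force: 0.0
[531.63246174 128.55829828 353.31692839]
```

View pics/board1.png

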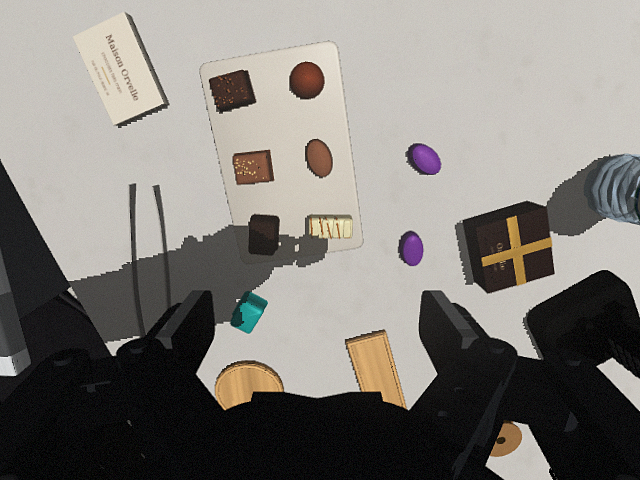

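```bash
python3 -m creep '[{"dx":0,"dy":-0.9,"dz":0.25,"rx":0,"ry":0,"rz":0,"grip":-1},{"dx":0,"dy":-0.9,"dz":0.25,"rx":0,"ry":0,"rz":0,"grip":-1},{"dx":0,"dy":-0.9,"dz":0.25,"rx":0,"ry":0,"rz":0,"grip":-1},{"dx":0,"dy":-0.9,"dz":0.25,"rx":0,"ry":0,"rz":0,"grip":-1},{"dx":0,"dy":-0.9,"dz":0.25,"rx":0,"ry":0,"rz":0,"grip":-1}]'
python3 -m creep '[{"dx":0,"dy":-0.1,"dz":0,"rx":0,"ry":0,"rz":0,"grip":-1},{"dx":0,"dy":-0.1,"dz":0,"rx":0,"ry":0,"rz":0,"grip":-1},{"dx":0,"dy":-0.1,"dz":0,"rx":0,"ry":0,"rz":0,"grip":-1},{"dx":0,"dy":-0.1,"dz":0,"rx":0,"ry":0,"rz":0,"grip":-1},{"dx":0,"dy":-0.1,"dz":0,"rx":0,"ry":0,"rz":0,"grip":-1}]'
python3 - <<'E'
from h import *
import pickle
c=get_calibration('wrist');im=get_image('wrist');pickle.dump(c,open('cd.pkl','wb'))
cv2.imwrite('pics/dish1.png',im[:,:,::-1]);print(c['world_from_camera'][:3,3])
E
```

```text
clock: 1.5
eef_pos: [530.4, -244.4, 295.7]
tool_rot: [3.14, 0.001, 1.569]
force: [1.6, 0.4, -0.6]
width: 85.5
gripper_force: 0.0
clock: 2.12
eef_pos: [530.5, -279.9, 295.0]
tool_rot: [3.142, -0.0, 1.573]
force: [0.3, 1.0, 0.3]
width: 85.3
gripper_force: 0.0
[ 530.23488483 -210.61903312  436.63648609]
```

View pics/dish1.png

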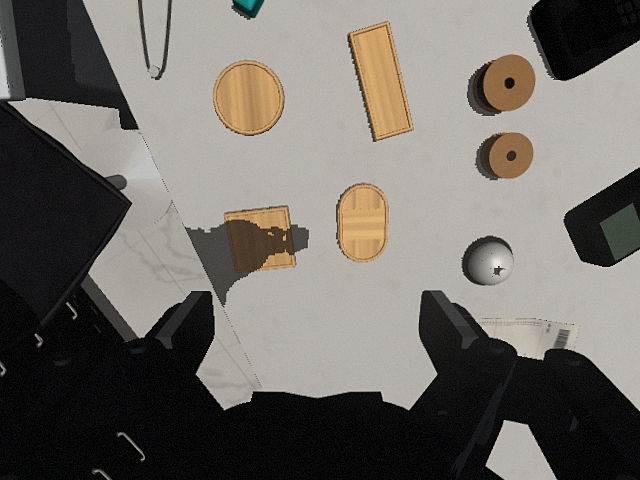

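The dish picture shows round (249,97), long corners (350,35)-(388,22)-(412,129)-(375,140), oval (362,222) and square (260,239). In the board picture the chocolates are at dome (307,80), oval (319,157), block (264,235) partly in shadow, and bar (330,228). I'll fit and overlay model outlines to check these.

```bash
cat > fit.py <<'E'
from h import *
import pickle
from scipy.optimize import minimize
def outline(sh,a,b,h,x,y,t,z0):
    t_=np.linspace(0,2*np.pi,40,endpoint=False)
    if sh=='box': q=np.array([[-1,-1],[1,-1],[1,1],[-1,1]])*[a/2,b/2]
    else: q=np.c_[np.cos(t_)*a/2,np.sin(t_)*b/2]
    R=np.array([[np.cos(t),-np.sin(t)],[np.sin(t),np.cos(t)]]);q=q@R.T+[x,y]
    zs=[z0,z0+h] if sh!='ell' else [z0+h*.4]
    return np.vstack([np.c_[q,np.full(len(q),z)] for z in zs])
def hull(c,*a): return cv2.convexHull(px(c,outline(*a)).astype(np.float32)).reshape(-1,2)
E
python3 - <<'E'
from fit import *
np.set_printoptions(precision=1,suppress=True)
cd=pickle.load(open('cd.pkl','rb'));cb=pickle.load(open('cb.pkl','rb'))
L=w(cd,[(350,35),(388,22),(412,129),(375,140)],9);print('long',L.mean(0),[np.linalg.norm(L[i]-L[i-1]) for i in range(4)],'ang',np.degrees(np.arctan2(*(L[1]-L[2]+L[0]-L[3])[[1,0]])))
S=w(cd,[(225,213),(289,206),(296,266),(235,271)],9);print('sq',S.mean(0),[np.linalg.norm(S[i]-S[i-1]) for i in range(4)])
O=w(cd,[(364,184),(361,261),(337,222),(389,222)],9);print('ov',O.mean(0),O)
Rr=w(cd,[(249,61),(249,135),(213,97),(284,97)],9);print('round',Rr.mean(0),Rr)
im=cv2.imread('pics/board1.png');hsv=cv2.cvtColor(im,cv2.COLOR_BGR2HSV)
mask=((hsv[...,1]>75)|(hsv[...,2]<50)).astype(np.uint8);mask=cv2.morphologyEx(mask,cv2.MORPH_CLOSE,np.ones((3,3)))
K={'dome':('ell',32,32,20,(307,80)),'oval':('ell',25,38,14,(319,157)),'block':('box',29,38,25,(264,235)),'bar':('box',44,22,19,(330,228)),'dark_nut':('box',36,30,21,(232,90)),'milk_nut':('box',36,31,20,(252,167))}
vis=cv2.resize(im[40:260,190:370],None,fx=2.7,fy=2.7,interpolation=cv2.INTER_CUBIC)
for n,(sh,a,b,h,c) in K.items():
    m=np.zeros(mask.shape,np.uint8);m[c[1]-30:c[1]+30,c[0]-32:c[0]+32]=mask[c[1]-30:c[1]+30,c[0]-32:c[0]+32]
    k,lab,st,_=cv2.connectedComponentsWithStats(m);i=1+np.argmax(st[1:,4]) ;m=(lab==i).astype(np.uint8)
    def cost(p):
        r=np.zeros(m.shape,np.uint8);H=hull(cb,sh,a,b,h,p[0],p[1],p[2],10)
        cv2.fillConvexPoly(r,np.round(H*16).astype(np.int32),1,shift=4);return np.count_nonzero(r!=m)
    x0=w(cb,[c],20)[0];best=min((minimize(cost,[x0[0],x0[1],t],method='Nelder-Mead',options=dict(initial_simplex=[[x0[0],x0[1],t],[x0[0]+4,x0[1],t],[x0[0],x0[1]+4,t],[x0[0],x0[1],t+.2]])) for t in (-.3,0,.3)),key=lambda r:r.fun)
    print(n,best.x[:2],'yaw',np.degrees(best.x[2]),best.fun,m.sum())
    cv2.polylines(vis,[np.round((hull(cb,sh,a,b,h,*best.x,10)-[190,40])*2.7).astype(np.int32)],True,(0,255,0),1)
cv2.imwrite('pics/ov1.png',vis)
E
```

```text
long [ 605.6 -150.5    9. ] [np.float64(118.72997263622435), np.float64(44.16200155475221), np.float64(119.96455968113959), np.float64(45.341525850715726)] ang 106.18098827394034
sq [ 460.5 -338.3    9. ] [np.float64(78.32690714932876), np.float64(81.1202743005121), np.float64(79.97692530206308), np.float64(80.77912903735795)]
ov [ 589.6 -315.7    9. ] [[ 589.3 -266.7    9. ]
 [ 589.3 -366.9    9. ]
 [ 557.1 -314.7    9. ]
 [ 622.8 -314.6    9. ]]
round [ 452.4 -167.1    9. ] [[ 454.4 -127.3    9. ]
 [ 451.  -208.9    9. ]
 [ 410.9 -165.8    9. ]
 [ 493.3 -166.3    9. ]]
dome [523.9 177.1] yaw 7.161424135159256 100.0 999
oval [534.4 108.9] yaw 11.689218923025619 117.0 760
block [480.9  35.9] yaw -14.738114304324053 324.0 1134
bar [548.2  41. ] yaw 0.026491285015512966 1193.0 49
dark_nut [458.5 167.7] yaw 16.145326696315227 421.0 1369
milk_nut [472.9 101.4] yaw 10.90166395735604 326.0 1174
```

View pics/ov1.png

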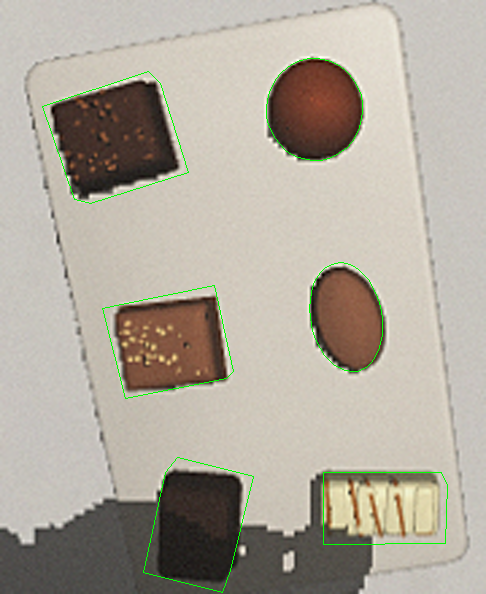

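The overlay fits the dome and oval tightly. By eye the block is at yaw about -8° (crop 155–243, 470–582) and the bar at about 0°, centred near crop (382,507). I'll go for the block first.

```bash
cat > d.py <<'E'
# usage: d.py x y z psi_deg -> shifts in move units from the present pose
import sys;from h import *
from scipy.spatial.transform import Rotation as R
s=ctrl.read_state();t=np.array([float(a) for a in sys.argv[1:5]])
rz=(t[3]-np.degrees(s['tool_rot'][2])+180)%360-180
print('d',np.round((t[:3]-s['eef_pos'])/400,4),'rz',round(rz/360,4))
E
python3 -m creep '[{"dx":-0.126,"dy":0.791,"dz":-0.4,"rx":0,"ry":0,"rz":-0.0222,"grip":0},{"dx":-0.126,"dy":0.791,"dz":-0.4,"rx":0,"ry":0,"rz":-0.0222,"grip":0},{"dx":-0.126,"dy":0.791,"dz":-0.4,"rx":0,"ry":0,"rz":-0.0222,"grip":0},{"dx":-0.126,"dy":0.791,"dz":-0.4,"rx":0,"ry":0,"rz":-0.0222,"grip":0},{"dx":-0.126,"dy":0.791,"dz":-0.4,"rx":0,"ry":0,"rz":-0.0222,"grip":0}]'
python3 d.py 480 36 70 82
```

```text
clock: 2.8
eef_pos: [486.0, -2.9, 155.0]
tool_rot: [3.14, -0.001, 1.432]
force: [1.3, 0.4, 0.1]
width: 42.7
gripper_force: 0.0
d [-0.0151  0.0971 -0.2125] rz -0.0001
```

```bash
python3 -m creep '[{"dx":-0.0151,"dy":0.0971,"dz":-0.2125,"rx":0,"ry":0,"rz":0,"grip":0},{"dx":-0.0151,"dy":0.0971,"dz":-0.2125,"rx":0,"ry":0,"rz":0,"grip":0},{"dx":-0.0151,"dy":0.0971,"dz":-0.2125,"rx":0,"ry":0,"rz":0,"grip":0},{"dx":-0.0151,"dy":0.0971,"dz":-0.2125,"rx":0,"ry":0,"rz":0,"grip":0},{"dx":-0.0151,"dy":0.0971,"dz":-0.2125,"rx":0,"ry":0,"rz":0,"grip":0}]'
python3 d.py 480 36 14 82
python3 - <<'E'
from h import *
im=get_image('wrist');cv2.imwrite('pics/b70.png',im[:,:,::-1])
E
```

```text
clock: 3.42
eef_pos: [481.3, 33.0, 71.8]
tool_rot: [3.139, -0.0, 1.43]
force: [0.3, 0.3, 0.8]
width: 42.8
gripper_force: 0.0
d [-0.0033  0.0076 -0.1444] rz 0.0002
```

View pics/b70.png

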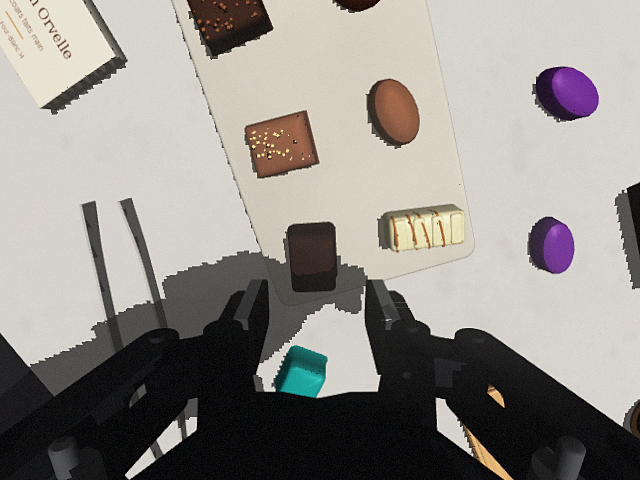

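The block sits square between the fingers, at (313,257) with the image centre at 316. The bar comes out at about -2° world yaw. Descending and gripping.

```bash
python3 -m creep '[{"dx":-0.0033,"dy":0.0076,"dz":-0.0744,"rx":0,"ry":0,"rz":0,"grip":0},{"dx":-0.0033,"dy":0.0076,"dz":-0.1444,"rx":0,"ry":0,"rz":0,"grip":0},{"dx":-0.0033,"dy":0.0076,"dz":-0.1444,"rx":0,"ry":0,"rz":0,"grip":0},{"dx":-0.0033,"dy":0.0076,"dz":-0.1444,"rx":0,"ry":0,"rz":0,"grip":1},{"dx":-0.0033,"dy":0.0076,"dz":-0.1444,"rx":0,"ry":0,"rz":0,"grip":1}]'
python3 -m creep '[{"dx":0,"dy":0,"dz":0,"rx":0,"ry":0,"rz":0,"grip":1},{"dx":0,"dy":0,"dz":0,"rx":0,"ry":0,"rz":0,"grip":1},{"dx":0,"dy":0,"dz":0.1,"rx":0,"ry":0,"rz":0,"grip":1},{"dx":0,"dy":0,"dz":0.2,"rx":0,"ry":0,"rz":0,"grip":1},{"dx":0,"dy":0,"dz":0.2,"rx":0,"ry":0,"rz":0,"grip":1}]'
python3 d.py 460.5 -338.3 95 82
```

```text
clock: 4.1
eef_pos: [479.5, 36.7, 13.4]
tool_rot: [3.14, -0.0, 1.431]
force: [-0.4, 0.2, -0.5]
width: 25.7
gripper_force: 57.8
clock: 4.72
eef_pos: [480.6, 37.0, 95.0]
tool_rot: [3.136, -0.001, 1.431]
force: [0.2, 0.2, -1.2]
width: 26.0
gripper_force: 58.1
d [-0.0503 -0.9383 -0.    ] rz -0.0
```

```bash
python3 -m creep '[{"dx":-0.0503,"dy":-0.9383,"dz":0,"rx":0,"ry":0,"rz":0,"grip":1},{"dx":-0.0503,"dy":-0.9383,"dz":0,"rx":0,"ry":0,"rz":0,"grip":1},{"dx":-0.0503,"dy":-0.9383,"dz":0,"rx":0,"ry":0,"rz":0,"grip":1},{"dx":-0.0503,"dy":-0.9383,"dz":0,"rx":0,"ry":0,"rz":0,"grip":1},{"dx":-0.0503,"dy":-0.9383,"dz":0,"rx":0,"ry":0,"rz":0,"grip":1}]'
python3 d.py 460.5 -338.3 60 82
```

```text
clock: 5.35
eef_pos: [461.2, -276.7, 91.6]
tool_rot: [-3.141, -0.001, 1.431]
force: [1.6, 0.1, -0.5]
width: 25.6
gripper_force: 58.1
d [-0.0017 -0.1539 -0.0789] rz -0.0
```

```bash
python3 -m creep '[{"dx":-0.0017,"dy":-0.1539,"dz":0,"rx":0,"ry":0,"rz":0,"grip":1},{"dx":-0.0017,"dy":-0.1539,"dz":-0.1289,"rx":0,"ry":0,"rz":0,"grip":1},{"dx":-0.0017,"dy":-0.1539,"dz":-0.1289,"rx":0,"ry":0,"rz":0,"grip":1},{"dx":-0.0017,"dy":-0.1539,"dz":-0.1289,"rx":0,"ry":0,"rz":0,"grip":1},{"dx":-0.0017,"dy":-0.1539,"dz":-0.1289,"rx":0,"ry":0,"rz":0,"grip":1}]'
python3 d.py 460.5 -338.3 12.5 82
python3 - <<'E'
from h import *
im=get_image('wrist');cv2.imwrite('pics/sq40.png',im[:,:,::-1])
E
```

```text
clock: 5.98
eef_pos: [462.6, -336.2, 42.6]
tool_rot: [3.139, 0.001, 1.433]
force: [-0.3, 0.9, 0.3]
width: 26.1
gripper_force: 58.1
d [-0.0052 -0.0052 -0.0752] rz -0.0003
```

View pics/sq40.png

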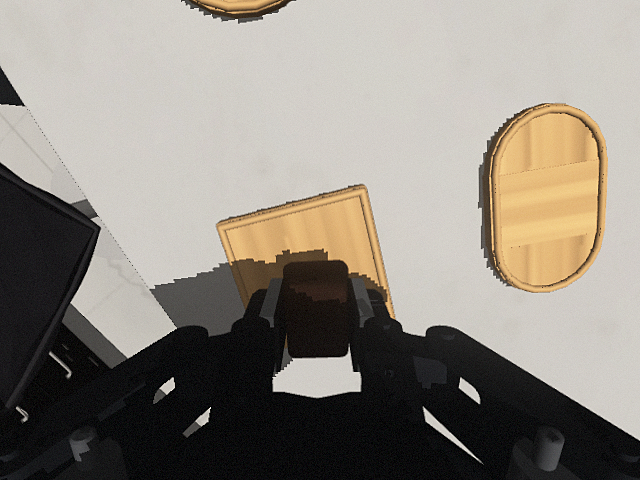

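The block is held upright over the square dish, whose corners are at (218,225) and (365,187). Lowering it now.

```bash
python3 -m creep '[{"dx":-0.0052,"dy":-0.0052,"dz":-0.05,"rx":0,"ry":0,"rz":0,"grip":1},{"dx":-0.0052,"dy":-0.0052,"dz":-0.0752,"rx":0,"ry":0,"rz":0,"grip":1},{"dx":-0.0052,"dy":-0.0052,"dz":-0.0752,"rx":0,"ry":0,"rz":0,"grip":1},{"dx":-0.0052,"dy":-0.0052,"dz":-0.0752,"rx":0,"ry":0,"rz":0,"grip":1},{"dx":-0.0052,"dy":-0.0052,"dz":-0.0752,"rx":0,"ry":0,"rz":0,"grip":1}]'
python3 -m creep '[{"dx":0,"dy":0,"dz":0,"rx":0,"ry":0,"rz":0,"grip":0},{"dx":0,"dy":0,"dz":0,"rx":0,"ry":0,"rz":0,"grip":0},{"dx":0,"dy":0,"dz":0,"rx":0,"ry":0,"rz":0,"grip":0},{"dx":0,"dy":0,"dz":0.15,"rx":0,"ry":0,"rz":0,"grip":0},{"dx":0,"dy":0,"dz":0.25,"rx":0,"ry":0,"rz":0,"grip":0}]'
python3 d.py 524 177 112 45
```

```text
clock: 6.65
eef_pos: [459.5, -338.6, 11.3]
tool_rot: [3.141, 0.0, 1.432]
force: [-0.7, 0.8, 1.9]
width: 26.1
gripper_force: 60.3
clock: 7.28
eef_pos: [459.3, -339.1, 112.2]
tool_rot: [3.141, 0.0, 1.431]
force: [0.4, 0.1, 0.5]
width: 42.4
gripper_force: 0.0
d [ 1.6160e-01  1.2901e+00 -6.0000e-04] rz -0.1028
```

```bash
python3 -m creep '[{"dx":0.1,"dy":0.75,"dz":0,"rx":0,"ry":0,"rz":-0.1028,"grip":-0.2},{"dx":0.1,"dy":0.75,"dz":0,"rx":0,"ry":0,"rz":-0.1028,"grip":-0.2},{"dx":0.1,"dy":0.75,"dz":0,"rx":0,"ry":0,"rz":-0.1028,"grip":-0.2},{"dx":0.1,"dy":0.75,"dz":0,"rx":0,"ry":0,"rz":-0.1028,"grip":-0.2},{"dx":0.1,"dy":0.75,"dz":0,"rx":0,"ry":0,"rz":-0.1028,"grip":-0.2}]'
python3 d.py 524 177 112 45
```

```text
clock: 7.9
eef_pos: [499.3, -36.0, 110.9]
tool_rot: [-3.141, -0.0, 0.786]
force: [0.8, 0.6, -0.2]
width: 51.3
gripper_force: 0.0
d [0.0618 0.5324 0.0027] rz -0.0001
```

```bash
python3 -m creep '[{"dx":0.0618,"dy":0.5324,"dz":0,"rx":0,"ry":0,"rz":0,"grip":-0.2},{"dx":0.0618,"dy":0.5324,"dz":0,"rx":0,"ry":0,"rz":0,"grip":-0.2},{"dx":0.0618,"dy":0.5324,"dz":0,"rx":0,"ry":0,"rz":0,"grip":-0.2},{"dx":0.0618,"dy":0.5324,"dz":0,"rx":0,"ry":0,"rz":0,"grip":-0.2},{"dx":0.0618,"dy":0.5324,"dz":-0.12,"rx":0,"ry":0,"rz":0,"grip":-0.2}]'
python3 d.py 524 177 13 45
```

```text
clock: 8.52
eef_pos: [526.9, 179.4, 64.8]
tool_rot: [3.139, -0.009, 0.792]
force: [1.5, -0.6, -1.0]
width: 51.2
gripper_force: 0.0
d [-0.0073 -0.0059 -0.1294] rz -0.001
```

```bash
python3 -m creep '[{"dx":0,"dy":0,"dz":-0.04,"rx":0,"ry":0,"rz":0,"grip":-0.2},{"dx":0,"dy":0,"dz":-0.04,"rx":0,"ry":0,"rz":0,"grip":-0.2},{"dx":0,"dy":0,"dz":-0.04,"rx":0,"ry":0,"rz":0,"grip":-0.2},{"dx":0,"dy":0,"dz":-0.04,"rx":0,"ry":0,"rz":0,"grip":-0.2},{"dx":0,"dy":0,"dz":-0.04,"rx":0,"ry":0,"rz":0,"grip":-0.2}]'
python3 d.py 524 177 13 45
```

```text
clock: 9.15
eef_pos: [524.4, 174.2, 47.8]
tool_rot: [3.141, -0.001, 0.785]
force: [-1.1, 0.5, 0.6]
width: 51.7
gripper_force: 0.0
d [-0.0011  0.0069 -0.087 ] rz 0.0
```

```bash
python3 -m creep '[{"dx":-0.001,"dy":0.0069,"dz":-0.05,"rx":0,"ry":0,"rz":0,"grip":-0.2},{"dx":-0.001,"dy":0.0069,"dz":-0.087,"rx":0,"ry":0,"rz":0,"grip":-0.2},{"dx":-0.001,"dy":0.0069,"dz":-0.087,"rx":0,"ry":0,"rz":0,"grip":-0.2},{"dx":-0.001,"dy":0.0069,"dz":-0.087,"rx":0,"ry":0,"rz":0,"grip":1},{"dx":-0.001,"dy":0.0069,"dz":-0.087,"rx":0,"ry":0,"rz":0,"grip":1}]'
python3 -m creep '[{"dx":0,"dy":0,"dz":0,"rx":0,"ry":0,"rz":0,"grip":1},{"dx":0,"dy":0,"dz":0,"rx":0,"ry":0,"rz":0,"grip":1},{"dx":0,"dy":0,"dz":0.1,"rx":0,"ry":0,"rz":0,"grip":1},{"dx":0,"dy":0,"dz":0.2,"rx":0,"ry":0,"rz":0,"grip":1},{"dx":0,"dy":0,"dz":0.2,"rx":0,"ry":0,"rz":0,"grip":1}]'
python3 d.py 452.4 -167.1 93 45
```

```text
clock: 9.78
eef_pos: [523.9, 176.8, 12.9]
tool_rot: [3.141, -0.001, 0.785]
force: [-0.7, -0.8, 2.2]
width: 26.8
gripper_force: 57.6
clock: 10.4
eef_pos: [525.8, 177.6, 94.9]
tool_rot: [3.139, -0.006, 0.786]
force: [-0.2, 0.4, -1.3]
width: 26.9
gripper_force: 57.9
d [-0.1834 -0.8618 -0.0048] rz -0.0
```

```bash
python3 -m creep '[{"dx":-0.09,"dy":-0.43,"dz":0,"rx":0,"ry":0,"rz":0,"grip":1},{"dx":-0.09,"dy":-0.43,"dz":0,"rx":0,"ry":0,"rz":0,"grip":1},{"dx":-0.1834,"dy":-0.8618,"dz":0,"rx":0,"ry":0,"rz":0,"grip":1},{"dx":-0.1834,"dy":-0.8618,"dz":0,"rx":0,"ry":0,"rz":0,"grip":1},{"dx":-0.1834,"dy":-0.8618,"dz":0,"rx":0,"ry":0,"rz":0,"grip":1}]'
python3 d.py 452.4 -167.1 50 45
```

```text
clock: 11.02
eef_pos: [457.7, -130.3, 91.4]
tool_rot: [-3.141, 0.0, 0.786]
force: [0.3, 0.2, -0.6]
width: 26.6
gripper_force: 57.9
d [-0.0133 -0.092  -0.1036] rz -0.0001
```

```bash
python3 -m creep '[{"dx":-0.0133,"dy":-0.092,"dz":0,"rx":0,"ry":0,"rz":0,"grip":1},{"dx":-0.0133,"dy":-0.092,"dz":-0.1536,"rx":0,"ry":0,"rz":0,"grip":1},{"dx":-0.0133,"dy":-0.092,"dz":-0.1536,"rx":0,"ry":0,"rz":0,"grip":1},{"dx":-0.0133,"dy":-0.092,"dz":-0.1536,"rx":0,"ry":0,"rz":0,"grip":1},{"dx":-0.0133,"dy":-0.092,"dz":-0.1536,"rx":0,"ry":0,"rz":0,"grip":1}]'
python3 d.py 452.4 -167.1 11.5 45
```

```text
clock: 11.65
eef_pos: [454.8, -165.3, 32.9]
tool_rot: [3.138, -0.002, 0.787]
force: [-0.3, 1.3, 0.4]
width: 26.8
gripper_force: 57.9
d [-0.006  -0.0045 -0.0534] rz -0.0002
```

```bash
python3 -m creep '[{"dx":-0.005,"dy":-0.0045,"dz":-0.035,"rx":0,"ry":0,"rz":0,"grip":1},{"dx":-0.005,"dy":-0.0045,"dz":-0.0534,"rx":0,"ry":0,"rz":0,"grip":1},{"dx":-0.005,"dy":-0.0045,"dz":-0.0534,"rx":0,"ry":0,"rz":0,"grip":1},{"dx":-0.005,"dy":-0.0045,"dz":-0.0534,"rx":0,"ry":0,"rz":0,"grip":1},{"dx":-0.005,"dy":-0.0045,"dz":-0.0534,"rx":0,"ry":0,"rz":0,"grip":1}]'
python3 -m creep '[{"dx":0,"dy":0,"dz":0,"rx":0,"ry":0,"rz":0,"grip":-0.1},{"dx":0,"dy":0,"dz":0,"rx":0,"ry":0,"rz":0,"grip":-0.1},{"dx":0,"dy":0,"dz":0,"rx":0,"ry":0,"rz":0,"grip":-0.1},{"dx":0,"dy":0,"dz":0.15,"rx":0,"ry":0,"rz":0,"grip":-0.1},{"dx":0,"dy":0,"dz":0.25,"rx":0,"ry":0,"rz":0,"grip":-0.1}]'
python3 d.py 534.4 109 110 102
python3 - <<'E'
from h import *
im=get_image('scene');cv2.imwrite('pics/sc2.png',cv2.resize(im[140:400,170:470,::-1],None,fx=2.3,fy=2.3))
E
```

```text
clock: 12.28
eef_pos: [451.5, -167.3, 10.7]
tool_rot: [3.141, -0.001, 0.785]
force: [-2.0, 1.7, 18.5]
width: 26.7
gripper_force: 61.7
clock: 12.9
eef_pos: [451.0, -167.5, 110.2]
tool_rot: [-3.141, 0.001, 0.785]
force: [1.5, -0.9, -0.7]
width: 46.9
gripper_force: 0.0
d [ 2.084e-01  6.913e-01 -6.000e-04] rz 0.1584
```

View pics/sc2.png

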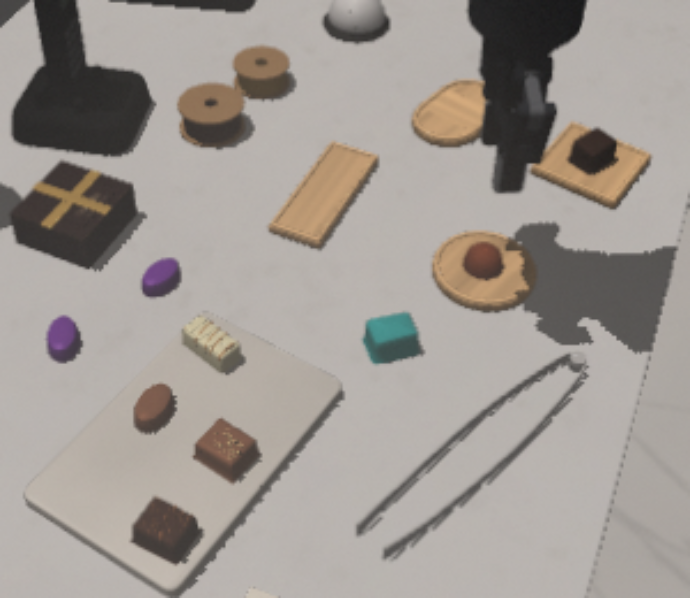

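Block and dome stand upright in the middle of their dishes, at crop (592,150) and (484,260). Oval next.

```bash
python3 -m creep '[{"dx":0.2084,"dy":0.6913,"dz":0,"rx":0,"ry":0,"rz":0.1584,"grip":0.08},{"dx":0.2084,"dy":0.6913,"dz":0,"rx":0,"ry":0,"rz":0.1584,"grip":0.08},{"dx":0.2084,"dy":0.6913,"dz":0,"rx":0,"ry":0,"rz":0.1584,"grip":0.08},{"dx":0.2084,"dy":0.6913,"dz":0,"rx":0,"ry":0,"rz":0.1584,"grip":0.08},{"dx":0.2084,"dy":0.6913,"dz":0,"rx":0,"ry":0,"rz":0.1584,"grip":0.08}]'
python3 d.py 534.4 109 60 102
```

```text
clock: 13.58
eef_pos: [534.8, 113.3, 109.0]
tool_rot: [3.141, -0.001, 1.733]
force: [1.6, -1.4, 0.5]
width: 39.2
gripper_force: 0.0
d [-0.0011 -0.0107 -0.1225] rz 0.0075
```

```bash
python3 -m creep '[{"dx":0,"dy":-0.005,"dz":-0.1225,"rx":0,"ry":0,"rz":0.0075,"grip":0.08},{"dx":0,"dy":-0.005,"dz":-0.1625,"rx":0,"ry":0,"rz":0.0075,"grip":0.08},{"dx":0,"dy":-0.005,"dz":-0.1625,"rx":0,"ry":0,"rz":0.0075,"grip":0.08},{"dx":0,"dy":-0.005,"dz":-0.1625,"rx":0,"ry":0,"rz":0.0075,"grip":0.08},{"dx":0,"dy":-0.005,"dz":-0.1625,"rx":0,"ry":0,"rz":0.0075,"grip":0.08}]'
python3 d.py 534.4 109 12 102
python3 - <<'E'
from h import *
im=get_image('wrist');cv2.imwrite('pics/o45.png',im[:,:,::-1])
E
```

```text
clock: 14.2
eef_pos: [535.5, 107.0, 45.6]
tool_rot: [3.139, 0.0, 1.769]
force: [0.4, -0.7, -0.3]
width: 39.1
gripper_force: 0.0
d [-0.0027  0.0051 -0.084 ] rz 0.0018
```

View pics/o45.png

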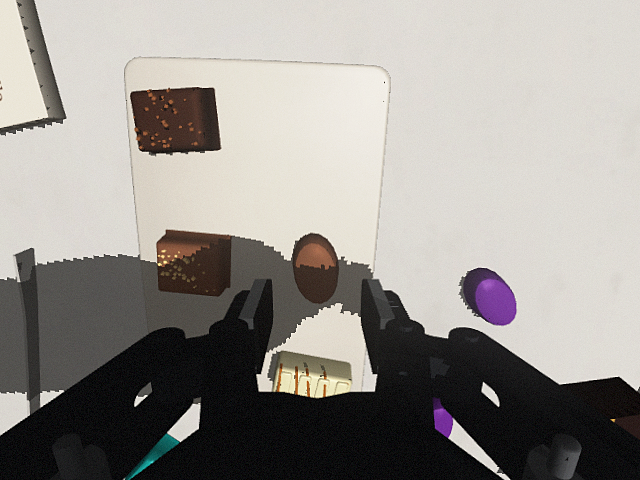

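The oval is aligned between the fingers at (315,268), and the milk_nut edge at x=231 clears the finger.

```bash
python3 -m creep '[{"dx":-0.0025,"dy":0.005,"dz":-0.05,"rx":0,"ry":0,"rz":0,"grip":0.08},{"dx":-0.0025,"dy":0.005,"dz":-0.083,"rx":0,"ry":0,"rz":0,"grip":0.08},{"dx":-0.0025,"dy":0.005,"dz":-0.083,"rx":0,"ry":0,"rz":0,"grip":0.08},{"dx":-0.0025,"dy":0.005,"dz":-0.083,"rx":0,"ry":0,"rz":0,"grip":1},{"dx":-0.0025,"dy":0.005,"dz":-0.083,"rx":0,"ry":0,"rz":0,"grip":1}]'
python3 -m creep '[{"dx":0,"dy":0,"dz":0,"rx":0,"ry":0,"rz":0,"grip":1},{"dx":0,"dy":0,"dz":0,"rx":0,"ry":0,"rz":0,"grip":1},{"dx":0,"dy":0,"dz":0.1,"rx":0,"ry":0,"rz":0,"grip":1},{"dx":0,"dy":0,"dz":0.2,"rx":0,"ry":0,"rz":0,"grip":1},{"dx":0,"dy":0,"dz":0.2,"rx":0,"ry":0,"rz":0,"grip":1}]'
python3 d.py 589.6 -315.7 93 90
```

```text
clock: 14.88
eef_pos: [534.1, 109.2, 11.8]
tool_rot: [3.14, 0.0, 1.77]
force: [0.4, -0.5, 2.6]
width: 21.2
gripper_force: 58.9
clock: 15.5
eef_pos: [535.7, 109.6, 93.8]
tool_rot: [3.136, -0.0, 1.77]
force: [0.5, 0.2, -0.2]
width: 21.2
gripper_force: 58.8
d [ 0.1348 -1.0634 -0.0019] rz -0.0317
```

```bash
python3 -m creep '[{"dx":0.1,"dy":-0.75,"dz":0,"rx":0,"ry":0,"rz":-0.0317,"grip":1},{"dx":0.1,"dy":-0.75,"dz":0,"rx":0,"ry":0,"rz":-0.0317,"grip":1},{"dx":0.1,"dy":-0.75,"dz":0,"rx":0,"ry":0,"rz":-0.0317,"grip":1},{"dx":0.1,"dy":-0.75,"dz":0,"rx":0,"ry":0,"rz":-0.0317,"grip":1},{"dx":0.1,"dy":-0.75,"dz":0,"rx":0,"ry":0,"rz":-0.0317,"grip":1}]'
python3 d.py 589.6 -315.7 93 90
```

```text
clock: 16.12
eef_pos: [572.8, -193.4, 89.9]
tool_rot: [-3.14, -0.0, 1.569]
force: [0.5, 1.0, 0.3]
width: 21.1
gripper_force: 58.8
d [ 0.0421 -0.3057  0.0078] rz 0.0002
```

```bash
python3 -m creep '[{"dx":0.0421,"dy":-0.3057,"dz":0,"rx":0,"ry":0,"rz":0,"grip":1},{"dx":0.0421,"dy":-0.3057,"dz":0,"rx":0,"ry":0,"rz":0,"grip":1},{"dx":0.0421,"dy":-0.3057,"dz":-0.1,"rx":0,"ry":0,"rz":0,"grip":1},{"dx":0.0421,"dy":-0.3057,"dz":-0.14,"rx":0,"ry":0,"rz":0,"grip":1},{"dx":0.0421,"dy":-0.3057,"dz":-0.14,"rx":0,"ry":0,"rz":0,"grip":1}]'
python3 d.py 589.6 -315.7 11 90
```

```text
clock: 16.75
eef_pos: [589.3, -310.7, 33.0]
tool_rot: [-3.138, -0.003, 1.572]
force: [-0.0, 0.8, 0.2]
width: 21.0
gripper_force: 58.8
d [ 0.0008 -0.0125 -0.0549] rz -0.0003
```

```bash
python3 -m creep '[{"dx":0,"dy":-0.01,"dz":-0.03,"rx":0,"ry":0,"rz":0,"grip":1},{"dx":0,"dy":-0.01,"dz":-0.0545,"rx":0,"ry":0,"rz":0,"grip":1},{"dx":0,"dy":-0.01,"dz":-0.0545,"rx":0,"ry":0,"rz":0,"grip":1},{"dx":0,"dy":-0.01,"dz":-0.0545,"rx":0,"ry":0,"rz":0,"grip":1},{"dx":0,"dy":-0.01,"dz":-0.0545,"rx":0,"ry":0,"rz":0,"grip":1}]'
python3 -m creep '[{"dx":0,"dy":0,"dz":0,"rx":0,"ry":0,"rz":0,"grip":0.08},{"dx":0,"dy":0,"dz":0,"rx":0,"ry":0,"rz":0,"grip":0.08},{"dx":0,"dy":0,"dz":0,"rx":0,"ry":0,"rz":0,"grip":0.08},{"dx":0,"dy":0,"dz":0.15,"rx":0,"ry":0,"rz":0,"grip":0.08},{"dx":0,"dy":0,"dz":0.25,"rx":0,"ry":0,"rz":0,"grip":0.08}]'
python3 d.py 547.5 42 110 179
```

```text
clock: 17.38
eef_pos: [590.8, -317.2, 13.9]
tool_rot: [3.141, 0.0, 1.571]
force: [-0.2, -1.1, -0.1]
width: 20.7
gripper_force: 58.8
clock: 18.0
eef_pos: [590.9, -317.5, 115.1]
tool_rot: [3.141, 0.001, 1.571]
force: [0.5, -0.5, 0.2]
width: 39.4
gripper_force: 0.0
d [-0.1085  0.8988 -0.0127] rz 0.2472
```

```bash
python3 -m creep '[{"dx":-0.1085,"dy":0.8988,"dz":0,"rx":0,"ry":0,"rz":0.245,"grip":0},{"dx":-0.1085,"dy":0.8988,"dz":0,"rx":0,"ry":0,"rz":0.245,"grip":0},{"dx":-0.1085,"dy":0.8988,"dz":0,"rx":0,"ry":0,"rz":0.245,"grip":0},{"dx":-0.1085,"dy":0.8988,"dz":0,"rx":0,"ry":0,"rz":0.245,"grip":0},{"dx":-0.1085,"dy":0.8988,"dz":0,"rx":0,"ry":0,"rz":0.245,"grip":0}]'
python3 d.py 547.5 42 110 178
```

```text
clock: 18.62
eef_pos: [552.8, -5.0, 113.7]
tool_rot: [3.141, 0.001, 2.514]
force: [1.3, -0.2, -0.2]
width: 42.3
gripper_force: 0.0
d [-0.0132  0.1176 -0.0092] rz 0.0943
```

```bash
python3 -m creep '[{"dx":-0.0132,"dy":0.1176,"dz":0,"rx":0,"ry":0,"rz":0.0943,"grip":0},{"dx":-0.0132,"dy":0.1176,"dz":-0.05,"rx":0,"ry":0,"rz":0.0943,"grip":0},{"dx":-0.0132,"dy":0.1176,"dz":-0.1,"rx":0,"ry":0,"rz":0.0943,"grip":0},{"dx":-0.0132,"dy":0.1176,"dz":-0.13,"rx":0,"ry":0,"rz":0.0943,"grip":0},{"dx":-0.0132,"dy":0.1176,"dz":-0.13,"rx":0,"ry":0,"rz":0.0943,"grip":0}]'
python3 - <<'E'
from h import *
im=get_image('wrist');cv2.imwrite('pics/bar60.png',im[:,:,::-1])
E
python3 d.py 547.5 42 13.5 178
```

```text
clock: 19.25
eef_pos: [547.2, 39.8, 60.7]
tool_rot: [-3.141, -0.002, 3.098]
force: [-0.4, 0.0, -0.4]
width: 42.6
gripper_force: 0.0
d [-0.0005  0.0051 -0.1195] rz 0.0014
```

View pics/bar60.png

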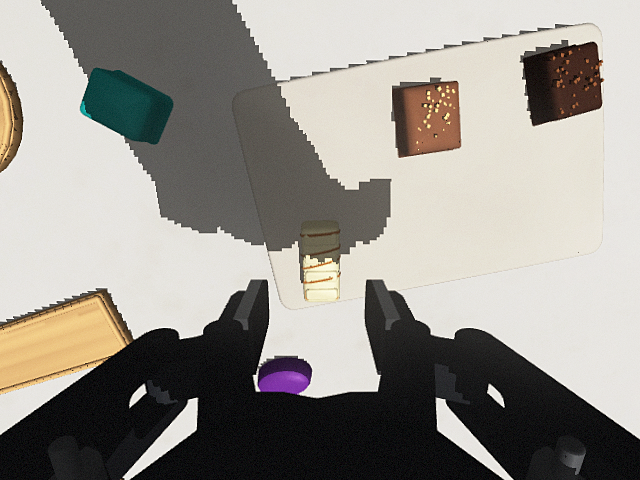

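The bar is aligned between the fingers at (321,262).

```bash
python3 -m creep '[{"dx":0,"dy":0.003,"dz":-0.08,"rx":0,"ry":0,"rz":0,"grip":0},{"dx":0,"dy":0.003,"dz":-0.118,"rx":0,"ry":0,"rz":0,"grip":0},{"dx":0,"dy":0.003,"dz":-0.118,"rx":0,"ry":0,"rz":0,"grip":0},{"dx":0,"dy":0.003,"dz":-0.118,"rx":0,"ry":0,"rz":0,"grip":1},{"dx":0,"dy":0.003,"dz":-0.118,"rx":0,"ry":0,"rz":0,"grip":1}]'
python3 -m creep '[{"dx":0,"dy":0,"dz":0,"rx":0,"ry":0,"rz":0,"grip":1},{"dx":0,"dy":0,"dz":0,"rx":0,"ry":0,"rz":0,"grip":1},{"dx":0,"dy":0,"dz":0.1,"rx":0,"ry":0,"rz":0,"grip":1},{"dx":0,"dy":0,"dz":0.2,"rx":0,"ry":0,"rz":0,"grip":1},{"dx":0,"dy":0,"dz":0.2,"rx":0,"ry":0,"rz":0,"grip":1}]'
python3 d.py 605.6 -150.5 93 106
```

```text
clock: 19.92
eef_pos: [548.5, 41.5, 15.3]
tool_rot: [3.141, 0.002, 3.1]
force: [-0.6, 0.4, 3.8]
width: 19.5
gripper_force: 59.1
clock: 20.55
eef_pos: [550.0, 41.7, 97.2]
tool_rot: [3.14, 0.006, 3.1]
force: [0.6, 0.3, -1.3]
width: 19.6
gripper_force: 58.9
d [ 0.1389 -0.4804 -0.0104] rz -0.199
```

```bash
python3 -m creep '[{"dx":0.1389,"dy":-0.4804,"dz":0,"rx":0,"ry":0,"rz":-0.199,"grip":1},{"dx":0.1389,"dy":-0.4804,"dz":0,"rx":0,"ry":0,"rz":-0.199,"grip":1},{"dx":0.1389,"dy":-0.4804,"dz":0,"rx":0,"ry":0,"rz":-0.199,"grip":1},{"dx":0.1389,"dy":-0.4804,"dz":0,"rx":0,"ry":0,"rz":-0.199,"grip":1},{"dx":0.1389,"dy":-0.4804,"dz":0,"rx":0,"ry":0,"rz":-0.199,"grip":1}]'
python3 d.py 605.6 -150.5 40 106
```

```text
clock: 21.18
eef_pos: [602.5, -153.6, 92.9]
tool_rot: [-3.14, 0.0, 2.153]
force: [-0.7, 1.0, -0.2]
width: 19.5
gripper_force: 59.0
d [ 0.0077  0.0077 -0.1323] rz -0.0482
```

```bash
python3 -m creep '[{"dx":0.006,"dy":0.007,"dz":-0.05,"rx":0,"ry":0,"rz":-0.0482,"grip":1},{"dx":0.006,"dy":0.007,"dz":-0.13,"rx":0,"ry":0,"rz":-0.0482,"grip":1},{"dx":0.006,"dy":0.007,"dz":-0.13,"rx":0,"ry":0,"rz":-0.0482,"grip":1},{"dx":0.006,"dy":0.007,"dz":-0.13,"rx":0,"ry":0,"rz":-0.0482,"grip":1},{"dx":0.006,"dy":0.007,"dz":-0.13,"rx":0,"ry":0,"rz":-0.0482,"grip":1}]'
python3 d.py 605.6 -150.5 13.8 106
```

```text
clock: 21.8
eef_pos: [606.4, -148.3, 43.3]
tool_rot: [3.14, 0.001, 1.861]
force: [0.2, -0.7, -0.3]
width: 19.7
gripper_force: 59.0
d [-0.0021 -0.0054 -0.0737] rz -0.0018
```

```bash
python3 -m creep '[{"dx":-0.002,"dy":-0.005,"dz":-0.05,"rx":0,"ry":0,"rz":0,"grip":1},{"dx":-0.002,"dy":-0.005,"dz":-0.0737,"rx":0,"ry":0,"rz":0,"grip":1},{"dx":-0.002,"dy":-0.005,"dz":-0.0737,"rx":0,"ry":0,"rz":0,"grip":1},{"dx":-0.002,"dy":-0.005,"dz":-0.0737,"rx":0,"ry":0,"rz":0,"grip":1},{"dx":-0.002,"dy":-0.005,"dz":-0.0737,"rx":0,"ry":0,"rz":0,"grip":1}]'
python3 d.py 605.6 -150.5 13.8 106
```

```text
clock: 22.42
eef_pos: [604.3, -150.2, 12.4]
tool_rot: [-3.141, -0.0, 1.86]
force: [-0.9, -1.6, 2.9]
width: 20.2
gripper_force: 61.5
d [ 0.0033 -0.0006  0.0036] rz -0.0016
```

```bash
python3 -m creep '[{"dx":0,"dy":0,"dz":0,"rx":0,"ry":0,"rz":0,"grip":0.1},{"dx":0,"dy":0,"dz":0,"rx":0,"ry":0,"rz":0,"grip":0.1},{"dx":0,"dy":0,"dz":0,"rx":0,"ry":0,"rz":0,"grip":0.1},{"dx":0,"dy":0,"dz":0.15,"rx":0,"ry":0,"rz":0,"grip":0.1},{"dx":0,"dy":0,"dz":0.25,"rx":0,"ry":0,"rz":0,"grip":0.1}]'
python3 -m creep '[{"dx":0,"dy":0,"dz":0.15,"rx":0,"ry":0,"rz":0,"grip":0.1},{"dx":-0.18,"dy":-0.4,"dz":0.45,"rx":0,"ry":0,"rz":-0.044,"grip":0.1},{"dx":-0.18,"dy":-0.4,"dz":0.45,"rx":0,"ry":0,"rz":-0.044,"grip":0.1},{"dx":-0.18,"dy":-0.4,"dz":0.45,"rx":0,"ry":0,"rz":-0.044,"grip":0.1},{"dx":-0.18,"dy":-0.4,"dz":0.45,"rx":0,"ry":0,"rz":-0.044,"grip":0.1}]'
python3 -m creep '[{"dx":0,"dy":0,"dz":0,"rx":0,"ry":0,"rz":0,"grip":0.1},{"dx":0,"dy":0,"dz":0,"rx":0,"ry":0,"rz":0,"grip":0.1},{"dx":0,"dy":0,"dz":0,"rx":0,"ry":0,"rz":0,"grip":0.1},{"dx":0,"dy":0,"dz":0,"rx":0,"ry":0,"rz":0,"grip":0.1},{"dx":0,"dy":0,"dz":0,"rx":0,"ry":0,"rz":0,"grip":0.1}]'
python3 - <<'E'
from fit import *
c=get_calibration('wrist');im=get_image('wrist')[:,:,::-1].copy()
for n,x,y,z in [('r',452.4,-167.1,9),('o',589.6,-315.7,9),('s',460.5,-338.3,9),('l',605.6,-150.5,9)]:
    r=np.array([[x+12*np.cos(t),y+12*np.sin(t),z] for t in np.linspace(0,6.28,30)])
    cv2.polylines(im,[np.round(px(c,r)).astype(np.int32)],True,(0,0,255),1)
a=cv2.resize(im[0:310,170:470],None,fx=1.9,fy=1.9,interpolation=cv2.INTER_CUBIC)
cv2.imwrite('pics/final1.png',a)
E
```

```text
clock: 23.05
eef_pos: [605.4, -150.1, 114.1]
tool_rot: [3.141, 0.0, 1.861]
force: [0.9, -1.0, 0.0]
width: 38.5
gripper_force: 0.0
clock: 23.68
eef_pos: [531.4, -314.4, 295.1]
tool_rot: [3.139, 0.004, 1.579]
force: [1.0, 0.5, 1.0]
width: 38.6
gripper_force: 0.0
clock: 24.3
eef_pos: [533.1, -309.3, 292.2]
tool_rot: [-3.141, -0.0, 1.585]
force: [1.0, -0.1, 0.2]
width: 38.6
gripper_force: 0.0
```

View pics/final1.png

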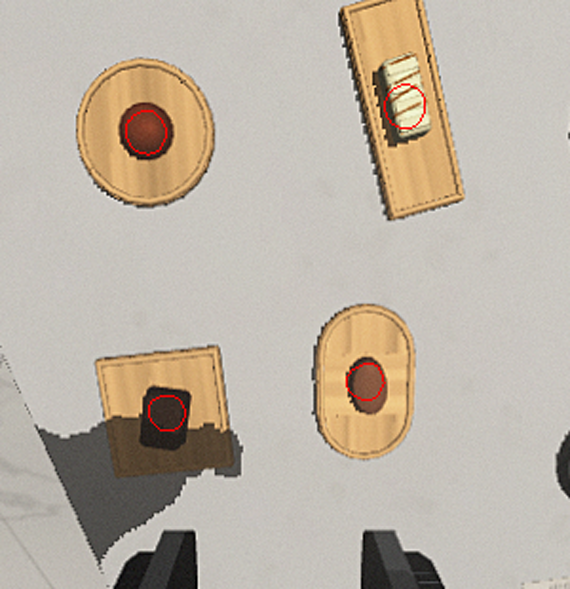

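All four sit close to their dish centres (red circles are 12 mm), and the bar's apparent shift is mostly parallax. The oval looks slightly turned at (368,386), so I'll measure its angle and check the nut pieces too.

Run:
```python
from fit import *
np.set_printoptions(precision=1,suppress=True)
c=get_calibration('wrist');im=get_image('wrist')[:,:,::-1].copy()
g=im.astype(int);m0=(g.sum(2)<285).astype(np.uint8)
hsv=cv2.cvtColor(im,cv2.COLOR_BGR2HSV)
def comp(m,p):
    q=px(c,[p])[0].astype(int);mm=np.zeros_like(m);s=slice(q[1]-25,q[1]+25),slice(q[0]-22,q[0]+22);mm[s]=m[s]
    k,l,st,_=cv2.connectedComponentsWithStats(mm);i=l[q[1],q[0]];print('area',st[i,4]);return cv2.findContours((l==i).astype(np.uint8),0,1)[0][0].reshape(-1,2)
for n,p,z in [('oval',(590,-316,15),14),('dome',(452.4,-167.1,16),16),('bar',(605,-150,27),27)]:
    m=m0 if n!='bar' else ((hsv[...,1]<70)&(hsv[...,2]>150)).astype(np.uint8)
    P=w(c,comp(m,p).astype(float),z)[:,:2].astype(np.float32)
    print(n,cv2.minAreaRect(P),cv2.fitEllipse(P))
dm=((hsv[...,0]>8)&(hsv[...,0]<25)&(hsv[...,1]>90)).astype(np.uint8)
dm[ :,:]=cv2.morphologyEx(dm,cv2.MORPH_CLOSE,np.ones((9,9)))
for n,z in [('odish',9)]:
    q=px(c,[(590,-316,9)])[0].astype(int);k,l=cv2.connectedComponents(dm)
    i=l[q[1]-25,q[0]];C=max(cv2.findContours((l==i).astype(np.uint8),0,1)[0],key=len).reshape(-1,2)
    print(n,cv2.minAreaRect(w(c,C.astype(float),9)[:,:2].astype(np.float32)))
s=get_calibration('scene');im=get_image('scene')
cv2.imwrite('pics/sc3.png',cv2.resize(im[140:400,170:470,::-1],None,fx=2.3,fy=2.3,interpolation=cv2.INTER_CUBIC))
```

```text
area 306847
oval ((543.5836181640625, -442.7546691894531), (1120.806640625, 722.7860717773438), 0.6649104356765747) ((541.8430786132812, -463.36053466796875), (797.8418579101562, 1139.9774169921875), 90.49894714355469)
area 688
dome ((453.6371154785156, -167.76625061035156), (30.51103973388672, 30.21998405456543), 88.83454895019531) ((453.63543701171875, -167.82997131347656), (30.837202072143555, 31.13567543029785), 22.983198165893555)
area 522
bar ((603.3352661132812, -148.37451171875), (18.357376098632812, 41.28248977661133), 16.76236343383789) ((603.4783325195312, -148.57850646972656), (17.571142196655273, 46.864410400390625), 17.60621452331543)
odish ((589.048095703125, -317.2331237792969), (63.45400619506836, 101.66169738769531), 3.8571696281433105)
```

View pics/sc3.png

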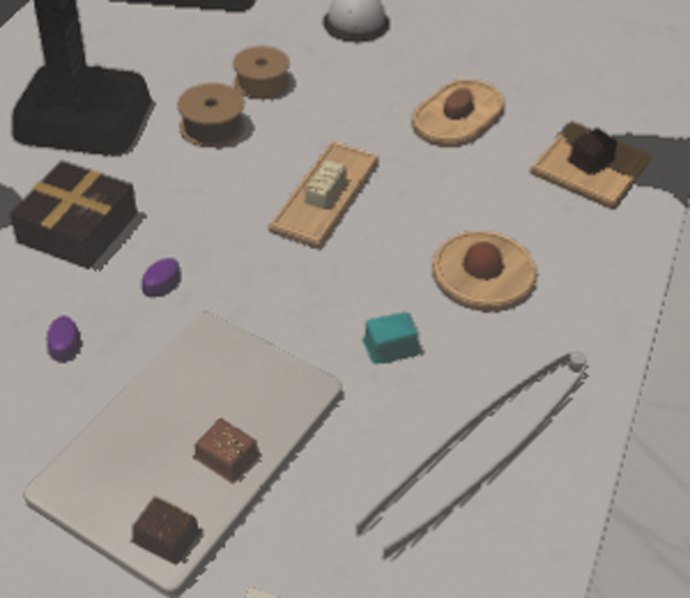

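The nut pieces haven't moved: milk_nut at (227,449), dark_nut at (165,530). The oval measurement picked up the background, so I'll redo it with a better mask.

Run:
```python
from fit import *
c=get_calibration('wrist');im=get_image('wrist')[:,:,::-1].copy()
q=px(c,[(590,-317,15)])[0].astype(int);s=(slice(q[1]-25,q[1]+25),slice(q[0]-16,q[0]+18))
for th in (100,125,150):
    m=(im[s][...,2]<th).astype(np.uint8);m=cv2.morphologyEx(m,cv2.MORPH_OPEN,np.ones((3,3)))
    k,l,st,_=cv2.connectedComponentsWithStats(m);i=1+np.argmax(st[1:,4]);C=max(cv2.findContours((l==i).astype(np.uint8),0,1)[0],key=len).reshape(-1,2)+[q[0]-16,q[1]-25]
    print(th,st[i],cv2.fitEllipse(w(c,C.astype(float),14)[:,:2].astype(np.float32)))
```

```text
100 [ 6 12 10 14 63] ((581.3645629882812, -308.427001953125), (6.405912399291992, 18.16990852355957), 152.47328186035156)
125 [  6  11  14  30 163] ((589.8649291992188, -316.9570617675781), (23.324493408203125, 33.675148010253906), 8.203219413757324)
150 [  6  11  22  30 501] ((589.9652709960938, -317.13568115234375), (24.978519439697266, 36.362548828125), 10.035788536071777)
```

The oval lies flat (25 x 36 mm seen), is centred within about 2 mm, and is 6–10° off the dish's length against the 17° limit. Handing in.

```bash
python3 -c "
from cell import ctrl
print(ctrl.finish_job())"
```

```text
the job is handed in; nothing more can be done
None
```

I placed the dome, oval, block and bar upright near the middle of their matching dishes, left both nut pieces unmoved on the board, and handed the job in; no verdict came back.

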